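# Rock a top-heavy cylinder head over, pausing level

### The job

A cylinder head lies tipped on one rest of its rocking cradle, and it is top-heavy, so that it flops over by itself. Using only the red knob of the spring lever, bring the head level, keep the needle in the green sector for 5 seconds without a break, then let it down gently onto the opposite rest and let go of the knob. Do not let it slam onto either rest, do not touch the head itself, and leave the other things on the bench alone.

Things in the scene. Friction and masses are not known exactly. Their poses are not given: they have to be found in the camera images.
- stand: Blue trunnion stand fixed to the bench (place and yaw vary); base plate 250 x 120 mm, cross bar 440 mm long. Origin: centre of its underside, on the bench; x points away from the lever side, y along the cradle's long side, z up. The horizontal trunnion axis runs along x, 160 mm above the origin. At +0.22 rad the head lies on the rest at -y, at -0.22 rad on the other.
- rest (a point): Top centre of the black rubber rest at y = -180 mm, 92 mm above the bench, on which the head lies at the start. Rubber 50 x 32 mm.
- far_rest (a point): Top centre of the other rubber rest, at y = +180 mm, 92 mm above the bench, where the head must lie at the end.
- dial (a point): Centre of the white dial (93 mm radius) on the stand's far (+x) side, on the trunnion axis. The red needle turns with the cradle; green sector at the top: needle within +-0.08 rad of upright. Black ticks at 0.11 and 0.22 rad either way, red marks at the two rests (0.22 rad).
- axis_front (a point): Point on the trunnion axis in the plane in which the lever swings: 115 mm in front (-x of the stand), 160 mm above the bench; its axes are those of the stand.
- cradle (a joint): Tilt of the cradle with head and needle, rad, about the stand's +x: 0 level, positive with the stand's +y end up (needle leaning to -y). Ends at the rests, +0.22 and -0.22; starts at rest at +0.22. Friction 0.003 N m, damping 0.005 N m s/rad. With the lever held still the head falls away from balance with a time constant of about 0.6 s: the lever's spring is too weak to hold it.
- lever (a joint): Angle of the spring lever relative to the cradle, rad, same axis and sign, -1.2 to 1.2; 0 with the spring relaxed. Lever's angle from upright = cradle + lever; positive leans the knob to the stand's -y. Torsion spring 0.26 N m/rad, damping 0.010 N m s/rad: a lever at q turns the cradle with +0.26 q N m. The lever (0.25 kg) is counterweighted, balanced by itself.
- knob_center (a point): Centre of the red ball knob (36 mm diameter) on top of the lever, 130 mm from the trunnion axis, about 290 mm above the bench; free all round, the head's face is 45 mm away. The rod under it is 12 mm thick. Its z axis points outwards along the lever.
- head: Aluminium cylinder head 136 x 400 x 70 mm (x, y, z) clamped in the cradle, nominally 6 kg; not to be touched. Origin on the trunnion axis above the stand's origin; reaches 65 mm above, 27 mm below. Centre of mass 8 mm above, 0.8 mm to +y: gravity's moment on the cradle is 0.47 N m/rad x tilt - 0.047 N m; inertia 0.083 kg m2. True mass -25 to +30 %, all three scale with it.
- liner: Bystander: steel cylinder liner standing upright, 84 mm diameter, 130 mm high; origin at the centre of its underside.
- liner_short: Bystander: short steel liner, 88 mm diameter, 60 mm high; origin at the centre of its underside.
- oil_can: Bystander: black and yellow can, 90 mm diameter, 130 mm high; origin at the centre of its underside.
- piston: Bystander: aluminium piston, 72 mm diameter, 55 mm high; origin at the centre of its underside.
- gear: Bystander: dark steel gear lying flat, about 128 mm diameter, 34 mm high; origin at the centre of its underside.
- wrench: Bystander: steel wrench lying flat, 200 mm long.
- screwdriver: Bystander: screwdriver with a green handle, lying flat.

How it is judged:
By the outcome, as a careful person would: the job done as asked, in the order asked, and still so for the second after the job is handed in, with the robot touching nothing.
It also fails if it takes over 64 s, if anything falls off the work surface, if the arm or the gripper's body presses on something with over 40 N, if the wrist force passes 120 N, or if a joint passes its speed limit or range.

### The arm

A 7-joint arm with a two-finger parallel gripper is mounted at the origin on the work surface. World frame = base frame: x ahead of the robot, y to its left, z up, the work surface at z = 0. Lengths are in m, angles in rad, forces in N, time in s.
With the tool pointing down it reaches from about 0.35 to 0.9 m from the base axis. Payload 19.9 kg.
Tool frame: the origin (TCP) lies at the very end of the fingers, on their centre line; the grasp point (between the pads) lies 19 mm behind it (env.grip_point_offset is the distance from the TCP to the grasp point, in m); z points along the fingers, y is the line along which they close (so a half turn about z gives the same grasp; the last joint's range is limited). The gripper opens to 94 mm and grips with 3 to 60 N. Pads are 16 mm wide; open, the fingers measure 119 mm over their backs; the gripper's body (75 mm by 177 mm) begins 78 mm behind the grasp point.
Start: joints at [-1.196, 0.417, -0.01, 1.614, 0.005, 1.111, -0.053], TCP at [0.253, 0.571, 0.205] pointing down, gripper open.
Joint ranges: [-2.81, 2.81], [-0.39, 2.02], [-1.27, 1.25], [0.06, 2.57], [-1.19, 4.33], [0.19, 2], [-2.82, 2.82]. Speed limits (rad/s): [1.89, 1.89, 2.39, 2.39, 3.01, 3.01, 3.01].

### API

Orientations are given as [roll, pitch, yaw] about the fixed x, y, z axes, in that order (R = Rz(yaw) Ry(pitch) Rx(roll)).
In Python, from workcell import telemetry, snapshot, camera_info, job, env gives the robot as it stands. The module is installed in compiled form; this text tells all that it offers.
- The arm moves only by the shell command python3 -m pendant 'ROWS'. ROWS is JSON, one flat list of numbers, 5 for each row, row after row: the opening, from 0 (shut) to 1 (fully open), then the shift along the tool's x, y, z in cm, then the turn about the tool's z in rad. A call has 1 to 8 rows; each row shifts and turns the commanded pose from where the row before left it, along the tool's axes as they then stand; what a row does not reach is not made up. A row lasts 1/10 s, in which the tool goes at most 50 mm and 8.59 degrees, less where a joint would pass 70% of its speed; a pose out of reach is approached as far as the arm can. A call is refused whole if a number of a shift passes 5 or a number of a turn 0.15, either way. A call with a gripper value outside its range is refused whole. The fingers move at their own pace and stop on an object; the grip force is fixed at half the most. Time passes only in rows, so rows that do not move let the fingers close. It gives the time, the measured TCP pose, the force, the opening and the grip force at its end, in the units of the state.
- telemetry.observe(): the state, without advancing time (a new reading comes with each control period).
- snapshot(name): name is "side" or "top"; returns (picture, depth): 400x640x3 uint8, red, green, blue; 400x640 float32, m along the optical axis (not along the pixel's ray), 0 where there is no reading.
- camera_info(name): a dict with "K" (3x3 intrinsics, pixels), "R" (3x3) and "t" (3): a world point X has camera coordinates R X + t. Camera axes: x right, y down, z forward; pixel columns grow to the right and rows downward; lengths in m; the calibration is good to about 2 mm. A picture is of the moment at which its call begins. camera_info takes no time and is no camera call.
- job.job_done(): hands the job in; it is judged then, once.
The state is a dict: "time": time; "q": joint angles; "joint_velocities": joint speeds; "joint_efforts": joint torques, N m; "tool_pos": TCP position; "ee_rot": TCP orientation; "ft_force": force on the tool from outside, world axes, zero at the start; "torque": the same for the moment, N m; "grip_width": opening from 0.0 (shut) to 1.0 (fully open); "gripper_force": force on a finger pad.
Only numpy, scipy, OpenCV 4.12 (cv2) and the standard library are available. Lean on these libraries where they do the work, as an engineer would, in place of code of your own. Each camera call takes 0.05 s, during which the arm holds its last target. There are 200 camera calls.

## Working session

There is one attempt and no reset: what is moved stays moved. The work goes in short steps, Python scripts to look and compute and a shell command to move; the robot and the scene stay as the last step left them, time stands still between calls to the robot, and variables do not carry over. Pictures are saved under pics/ and viewed, at most 10 in all, crops included, and the job is handed in when it is done.

```bash
mkdir -p pics; python3 - <<'E'
from workcell import telemetry,snapshot,camera_info
import cv2,numpy as np
for n in("side","top"):
    p,d=snapshot(n); np.savez(f"{n}0.npz",p=p,d=d)
    cv2.imwrite(f"pics/{n}0.png",p[:,:,::-1]); c=camera_info(n); print(n,c["K"],c["R"],c["t"])
s=telemetry.observe(); print(s)
E
```

```text
side [[497.66522546   0.         317.97596551]
 [  0.         497.66522546 203.82464959]
 [  0.           0.           1.        ]] [[ 0.78232299 -0.622755   -0.01212245]
 [-0.39849413 -0.48545234 -0.77816351]
 [ 0.47872035  0.61360593 -0.62794474]] [-0.40699508  0.36230792  1.42294185]
top [[402.73501536   0.         324.74177415]
 [  0.         402.73501536 197.21634725]
 [  0.           0.           1.        ]] [[-0.01401827 -0.99985511  0.00965675]
 [-0.99679175  0.0132129  -0.07894066]
 [ 0.07880162 -0.01073238 -0.99683254]] [0.01841073 0.54706551 1.38585679]
{'time': 0.1, 'q': array([-1.1955015 ,  0.41794464, -0.01030582,  1.61409747,  0.00473421,
        1.11071496, -0.05302535]), 'joint_velocities': array([-2.42006058e-03, -8.43368702e-05,  5.42433762e-04, -1.18059007e-03,
       -1.56183986e-03, -1.00128075e-03,  3.46486911e-04]), 'joint_efforts': array([ 3.85248073e-03, -8.52583551e+01,  6.41806964e-01, -4.26696038e+01,
       -4.87499486e-02,  1.63339247e-02,  1.10955034e-04]), 'tool_pos': array([0.25289998, 0.5711748 , 0.20487584]), 'ee_rot': array([-3.14045689e+00,  1.16995761e-04,  2.72479825e+00]), 'ft_force': array([-0.55695727,  0.11555432, -1.12849604]), 'torque': array([-0.01876552, -0.04922499, -0.05399322]), 'gripper_force': 0.0, 'grip_width': 1.0017905609104552}
```

View pics/side0.png

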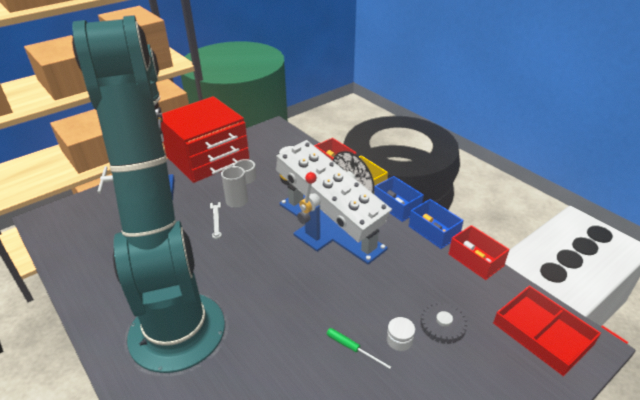

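View pics/top0.png

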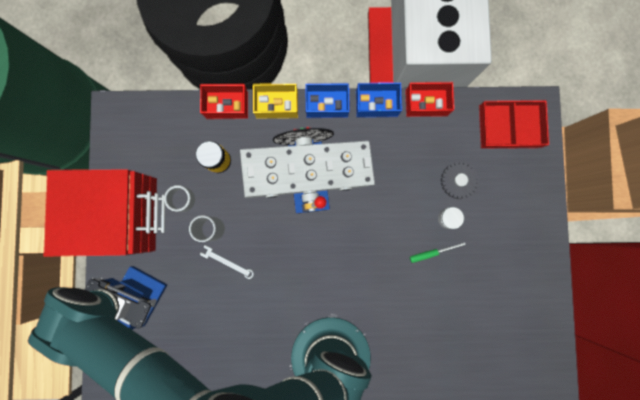

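The side view shows the head with its left (+y) end up, the red knob at (311,178), and the dial behind the head. In the top view the knob is at (320,202), the head spans (240–374, 142–196) and the arm is parked clear at the lower left.

```bash
cat > h.py <<'E'
import numpy as np,cv2
from workcell import telemetry,snapshot,camera_info
C={n:camera_info(n) for n in("side","top")}
def ray(n,u,v):
    c=C[n];d=c["R"].T@np.linalg.solve(c["K"],[u,v,1.]);return -c["R"].T@c["t"],d/np.linalg.norm(d)
def tri(a,b):
    (o,d),(p,e)=ray("side",*a),ray("top",*b)
    s=np.linalg.lstsq(np.c_[d,-e],p-o,rcond=None)[0];A,B=o+s[0]*d,p+s[1]*e
    return (A+B)/2,np.linalg.norm(A-B)
def cloud(n,d):
    c=C[n];v,u=np.mgrid[:400,:640];P=np.stack([u,v,np.ones_like(u)],-1)@np.linalg.inv(c["K"]).T*d[...,None]
    return (P-c["t"])@c["R"]
def blob(p,u,v,r=16):
    w=p[v-r:v+r,u-r:u+r].astype(int);m=(w[...,0]>110)&(w[...,1]<70)&(w[...,2]<70)
    y,x=np.nonzero(m);return (u-r+(x.min()+x.max())/2,v-r+(y.min()+y.max())/2),(u-r+x.mean(),v-r+y.mean()),np.ptp(x)+1,np.ptp(y)+1
E
python3 - <<'E'
from h import *
I={n:np.load(n+"0.npz") for n in C}
a,b=blob(I["side"]["p"],311,178),blob(I["top"]["p"],320,202);print(a,b)
for i in(0,1):print("knob",*tri(a[i],b[i]))
for n,(x0,x1,y0,y1) in dict(top=(225,390,130,205),side=(265,400,130,260)).items():
    P=cloud(n,I[n]["d"]);d=I[n]["d"]
    m=np.zeros(d.shape,bool);m[y0:y1,x0:x1]=1
    m&=(d>0)&(P[...,2]>.15)&(P[...,2]<.32)
    p=I[n]["p"].astype(int);m&=(p.max(-1)-p.min(-1)<40)&(p.max(-1)>110)
    Q=P[m];print(n,len(Q),Q.min(0),Q.max(0))
    # robust plane z=a+bx+cy
    w=np.ones(len(Q),bool)
    for _ in range(15):
        k=np.linalg.lstsq(np.c_[np.ones(w.sum()),Q[w][:,:2]],Q[w][:,2],rcond=None)[0]
        r=Q[:,2]-np.c_[np.ones(len(Q)),Q[:,:2]]@k;w=abs(r)<max(.004,.02*.7**_)
    print("plane",k,w.sum(),r[w].std())
    T=Q[w];c,s,ang=cv2.minAreaRect(T[:,:2].astype(np.float32));print("rect",c,s,ang, "z at c",k@[1,*c])
# blue base corners
for n in C:
    p=I[n]["p"].astype(int);m=(p[...,2]>90)&(p[...,2]-p[...,0]>50)
    y,x=np.nonzero(m[185:265,270:395]) ;print(n,x.min()+270,x.max()+270,y.min()+185,y.max()+185)
cr=cv2.resize(I["side"]["p"][120:270,260:410,::-1],(600,600),interpolation=cv2.INTER_CUBIC);cv2.imwrite("pics/crop.png",cr)
E
```

```text
((np.float64(310.5), np.float64(177.5)), (np.float64(310.4852941176471), np.float64(177.5735294117647)), np.int64(10), np.int64(10)) ((np.float64(320.0), np.float64(202.0)), (np.float64(319.9263157894737), np.float64(201.92631578947368)), np.int64(11), np.int64(11))
knob [0.51437878 0.02634497 0.28779995] 0.00377099651492285
knob [0.51457338 0.02658612 0.28730851] 0.0036489948899862323
top 6286 [ 0.51147061 -0.14150297  0.1502225 ] [0.73662205 0.27434091 0.26330775]
plane [ 0.20451262 -0.02401626  0.22115087] 4387 0.0019188400063699976
rect (0.6210645437240601, 0.05983781814575195) (0.21759827435016632, 0.39457929134368896) 5.935349941253662 z at c 0.2028301614764638
side 4996 [ 0.49559832 -0.14573018  0.15005888] [0.74867763 0.26476038 0.29810238]
plane [ 0.20222139 -0.0219477   0.22197051] 2540 0.0020025683115932045
rect (0.6212252378463745, 0.06014072895050049) (0.2325524091720581, 0.3988531529903412) 5.649292469024658 z at c 0.20193639637907812
side 280 394 185 263
top 294 329 191 212
```

View pics/crop.png

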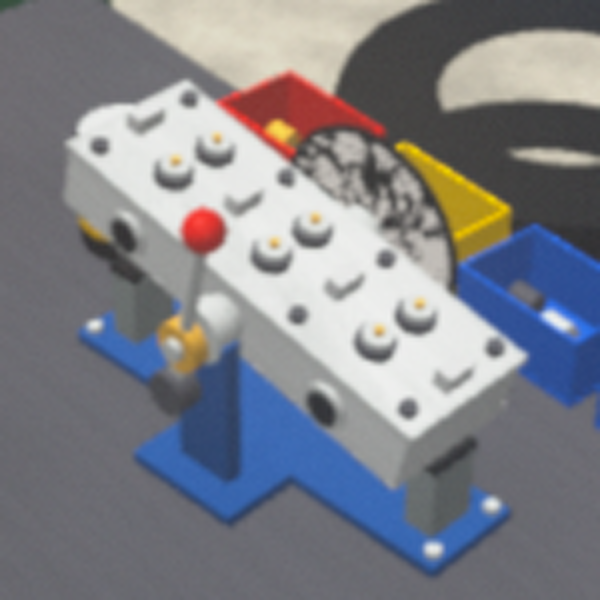

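The crop shows the knob free at (203,230) with the head's face clear behind it, and the measured heights agree (knob 0.287 m, tilt 0.219 rad). Stand yaw is about 0.10. I'll raise the tool and turn it so the fingers close along the stand's x.

```bash
python3 -m pendant '[1,0,0,-5,0.15, 1,0,0,-5,0.15, 1,0,0,-5,0.15, 1,0,0,0,0.15, 0.8,0,0,0,0.15, 0.8,0,0,0,0.15, 0.8,0,0,0,0.15, 0.8,0,0,0,0]'
```

```text
time: 0.9
tool_pos: [0.2529, 0.5714, 0.3551]
ee_rot: [-3.141, 0.001, 1.672]
ft_force: [0.3, -0.7, 0.1]
grip_width: 0.802
gripper_force: 0.0
```

```bash
python3 -m pendant '[0.8,-4,1.5,0,0, 0.8,-4.5,1.6,0,0, 0.8,-4.5,1.6,0,0, 0.8,-4.5,1.6,0,0, 0.8,-4.5,1.6,0,0, 0.8,-4.5,1.6,0,0, 0.8,-4.5,1.6,0,0, 0.8,0,0,0,0]'
python3 -m pendant '[0.8,-4.5,1.6,0,0, 0.8,-4.5,1.6,0,0, 0.8,-4.5,1.6,0,0, 0.8,-4.5,1.6,0,0, 0.8,-4.5,1.6,0,0, 0.8,-3,1,0,0, 0.8,0,0,0,0]'
```

```text
time: 1.7
tool_pos: [0.3982, 0.2693, 0.3561]
ee_rot: [3.14, -0.0, 1.672]
ft_force: [0.3, 0.9, 0.2]
grip_width: 0.797
gripper_force: 0.0
time: 2.4
tool_pos: [0.5125, 0.0263, 0.3554]
ee_rot: [3.142, 0.002, 1.674]
ft_force: [-0.2, 0.5, 0.1]
grip_width: 0.801
gripper_force: 0.0
```

```bash
python3 -m pendant '[0.8,0,0.2,3,0, 0.8,0,0,3,0, 0.8,0,0,2.7,0, 0.8,0,0,0,0, 0.8,0,0,0,0]'; python3 - <<'E'
from h import *
p,d=snapshot("side");np.savez("side1.npz",p=p,d=d)
cv2.imwrite("pics/crop1.png",cv2.resize(p[90:240,240:400,::-1],(640,600),interpolation=cv2.INTER_CUBIC))
E
```

```text
time: 2.9
tool_pos: [0.5136, 0.0311, 0.2692]
ee_rot: [-3.141, 0.0, 1.678]
ft_force: [0.1, -0.1, -0.3]
grip_width: 0.8
gripper_force: 0.0
```

View pics/crop1.png

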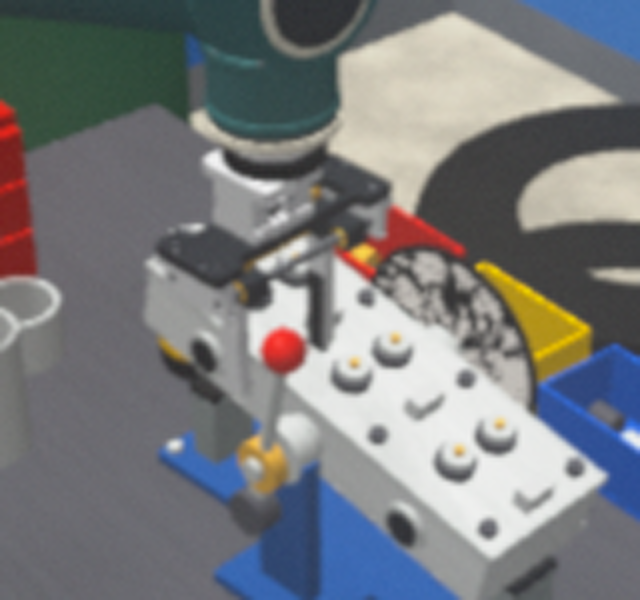

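The crop shows the knob at (283,348) lying between the fingers (left about x=245, right about x=320). The measured y is 5 mm off, so I'm re-reading it before closing.

```bash
python3 -m pendant '[0.8,0,0,0,0]'; python3 - <<'E'
from h import *
for n in range(3):
    s=telemetry.observe();print(s["tool_pos"],s["ee_rot"],s["joint_velocities"].round(3))
p,d=snapshot("side");s=telemetry.observe();print(s["tool_pos"],s["ee_rot"])
g=s["tool_pos"]+[0,0,.019]
print(blob(p,311,178))
for X in(g,np.array([.5145,.0265,.2873])):
    c=C["side"];k=c["K"]@(c["R"]@X+c["t"]);print(k[:2]/k[2])
E
```

```text
time: 3.05
tool_pos: [0.5142, 0.0309, 0.2699]
ee_rot: [3.14, -0.0, 1.676]
ft_force: [-0.7, -0.2, -0.4]
grip_width: 0.798
gripper_force: 0.0
[0.51421753 0.03085871 0.26989129] [ 3.13965413e+00 -2.64128015e-04  1.67606305e+00] [ 0.001  0.     0.002  0.004 -0.003 -0.004 -0.002]
[0.51421753 0.03085871 0.26989129] [ 3.13965413e+00 -2.64128015e-04  1.67606305e+00] [ 0.001  0.     0.002  0.004 -0.003 -0.004 -0.002]
[0.51421753 0.03085871 0.26989129] [ 3.13965413e+00 -2.64128015e-04  1.67606305e+00] [ 0.001  0.     0.002  0.004 -0.003 -0.004 -0.002]
[0.51409511 0.03082353 0.26969417] [ 3.13987161e+00 -3.26519602e-04  1.67576654e+00]
((np.float64(310.5), np.float64(177.5)), (np.float64(310.37333333333333), np.float64(177.46666666666667)), np.int64(10), np.int64(10))
[308.89193924 176.68320618]
[309.88299029 177.65402034]
```

```bash
cat > look.py <<'E'
"""look.py [thref T rows]: snapshot, log, fit, suggest"""
from h import *
import sys,json,os
from scipy.optimize import least_squares
PSI=.104;Y=np.array([-np.sin(PSI),np.cos(PSI),0]);X=np.array([np.cos(PSI),np.sin(PSI),0])
O=np.array([.626,.0664,.16])
def tilt(d):
    P=cloud("side",d)-O;x,y,z=P@X,P@Y,P[...,2]
    th=TH0
    for i in range(6):
        top=.065;r=z*np.cos(th)-y*np.sin(th)-top
        tol=.02 if i<2 else .006
        m=(d>0)&(abs(x)<.062)&(abs(y)<.185)&(abs(r)<tol)
        k=np.linalg.lstsq(np.c_[np.ones(m.sum()),x[m],y[m]],z[m],rcond=None)[0];th=np.arctan(k[2])
    return th,m.sum(),k
L=json.load(open("log.json")) if os.path.exists("log.json") else []
TH0=L[-1][1] if L else .22
s=telemetry.observe();p,d=snapshot("side")
th,n,k=tilt(d);t=s["time"];yk=float(s["tool_pos"]@Y)
if "base" in sys.argv: json.dump([yk,float(s["tool_pos"][2])],open("base.json","w"))
Y0,Z0=json.load(open("base.json")) if os.path.exists("base.json") else (yk,0)
y0=Y0+.13*np.sin(.22)
phi=float(np.arcsin((y0-yk)/.13))
L.append([t,float(th),phi]);json.dump(L,open("log.json","w"))
print(f"t {t:.2f} th {th:.4f} n {n} k {k.round(3)} phi {phi:.4f} F {s['ft_force'].round(1)} g {s['grip_width']:.3f} z {s['tool_pos'][2]-Z0:+.4f}")
I0=.083
def sim(t0,th,w,m,off,tp,pp,t1,out=None,dt=.005):
    r=[];ts=np.arange(t0,t1+1e-9,dt);ph=np.interp(ts,tp,pp)+off
    for i in range(len(ts)):
        r.append((th,w))
        q=ph[i]-th;T=.26*q+m*(.47*th-.047)-.005*w
        fr=.003
        if abs(w)<.002 and abs(T)<fr: w=0;continue
        T-=fr*np.tanh(w/.004)
        w+=dt*T/(I0*m);th+=dt*w
        if th>.22: th,w=.22,min(w,0)
        if th<-.22: th,w=-.22,max(w,0)
    return ts,np.array(r)
if len(sys.argv)>2:
    thr,T,ns=float(sys.argv[1]),float(sys.argv[2]),float(sys.argv[3])
    A=np.array([l for l in L if l[0]>t-ns]);tp,pp=A[:,0],A[:,2]
    def res(v):
        ts,r=sim(tp[0],v[0],v[1],v[2],v[3],tp,pp,t)
        return np.r_[(np.interp(tp,ts,r[:,0])-A[:,1])/.0015,(v[2]-1)/.15,v[3]/.015,v[1]/.2]
    f=least_squares(res,[A[0,1],0,1,0],bounds=([-.23,-1,.7,-.06],[.23,1,1.35,.06]),diff_step=1e-3)
    v=f.x;_,r=sim(tp[0],*v,tp,pp,t);a,w=r[-1]
    print(f"fit m {v[2]:.3f} off {v[3]:.4f} cost {f.cost:.1f} th {a:.4f} w {w:.4f}")
    # plan: camera time .05 hold, then phi piecewise linear over 3 calls of T/3
    t1=t+.05;kn=t1+np.arange(4)*T/3
    eq=lambda x:(v[2]*.047-(.47*v[2]-.26)*x)/.26-v[3]
    def traj(u): return np.r_[t,kn],np.r_[phi,phi,u]
    def cost(u):
        ts,r=sim(t,a,w,v[2],v[3],*traj(u),kn[-1],dt=.01)
        return np.r_[(r[-1,0]-thr)/.01,r[-1,1]/.01,(u[-1]-eq(thr))/.1,np.diff(np.r_[phi,u])/.5]
    u=least_squares(cost,[phi,phi,eq(thr)],diff_step=1e-3,bounds=(-.5,.7)).x
    ts,r=sim(t,a,w,v[2],v[3],*traj(u),kn[-1],dt=.01)
    print("eq phi",eq(thr).round(4),"u",u.round(4))
    ph=np.r_[phi,u]
    for i in range(3):
        j=np.searchsorted(ts,kn[i+1]-1e-6)-0;j=min(j,len(ts)-1)
        print(f"seg{i} tool x {-13*(np.sin(ph[i+1])-np.sin(ph[i])):+.2f} cm z {-13*(np.cos(ph[i+1])-np.cos(ph[i])):+.2f} over {T/3:.2f}s -> th {r[j,0]:.3f} w {r[j,1]:.3f}")
E
python3 -m pendant '[0.8,-0.4,0,0.15,0, 0.8,0,0,0,0, 0.5,0,0,0,0, 0,0,0,0,0, 0,0,0,0,0, 0,0,0,0,0]'; python3 -m pendant '[0,0,0,0,0, 0,0,0,0,0]'; python3 look.py base; python3 look.py
```

```text
time: 3.7
tool_pos: [0.514, 0.0267, 0.267]
ee_rot: [3.142, 0.0, 1.675]
ft_force: [0.3, -0.4, 0.1]
grip_width: 0.495
gripper_force: 0.0
time: 3.9
tool_pos: [0.5154, 0.0272, 0.2672]
ee_rot: [3.138, 0.0, 1.675]
ft_force: [13.6, 3.2, -5.0]
grip_width: 0.371
gripper_force: 30.0
t 3.90 th 0.2196 n 137 k [ 0.063 -0.011  0.223] phi 0.2200 F [13.6  3.2 -5. ] g 0.371 z +0.0000
t 3.95 th 0.2245 n 144 k [ 0.064 -0.011  0.228] phi 0.2199 F [13.5  2.4 -7.9] g 0.372 z -0.0000
```

The grip is right: 35 mm wide at 30 N. The head's top face is actually 43 mm above the axis, so I'm correcting that and checking the tilt noise.

```bash
sed -i 's/top=.065/top=.043/' look.py; rm log.json; python3 -m pendant '[0,0,0.15,-0.05,0, 0,0,0,0,0]'; python3 look.py base; python3 look.py; python3 look.py;python3 look.py
```

```text
time: 4.2
tool_pos: [0.5155, 0.0271, 0.2672]
ee_rot: [-3.141, 0.0, 1.675]
ft_force: [4.3, 2.8, -7.5]
grip_width: 0.369
gripper_force: 30.0
t 4.20 th 0.2180 n 1632 k [0.044 0.004 0.221] phi 0.2200 F [ 4.3  2.8 -7.5] g 0.369 z +0.0000
t 4.25 th 0.2168 n 1617 k [0.044 0.003 0.22 ] phi 0.2206 F [ 5.3  2.1 -9.6] g 0.368 z +0.0000
t 4.30 th 0.2161 n 1609 k [0.044 0.002 0.22 ] phi 0.2203 F [ 5.8  2.7 -9.5] g 0.370 z +0.0000
t 4.35 th 0.2183 n 1622 k [0.044 0.004 0.222] phi 0.2201 F [ 5.5  2.6 -8.9] g 0.371 z +0.0000
```

```bash
python3 -m pendant '[0,0.4,0,-0.08,0, 0,0.4,0,-0.07,0, 0,0.5,0,-0.06,0, 0,0.5,0,-0.06,0]'; python3 look.py; python3 -m pendant '[0,0.15,0,-0.01,0, 0,0.15,0,-0.01,0]'; python3 look.py;  python3 -m pendant '[0,0.15,0,-0.01,0, 0,0.15,0,-0.01,0]'; python3 look.py 0 1.2 1.5
```

```text
time: 4.8
tool_pos: [0.5137, 0.0448, 0.2701]
ee_rot: [3.141, 0.0, 1.675]
ft_force: [6.4, 0.2, -8.5]
grip_width: 0.369
gripper_force: 30.0
t 4.80 th 0.2189 n 1718 k [0.044 0.003 0.222] phi 0.0816 F [ 6.4  0.2 -8.5] g 0.369 z +0.0030
time: 5.05
tool_pos: [0.5134, 0.0475, 0.2703]
ee_rot: [3.141, 0.0, 1.675]
ft_force: [5.8, -0.5, -6.4]
grip_width: 0.376
gripper_force: 30.0
t 5.05 th 0.2209 n 1713 k [0.044 0.002 0.225] phi 0.0605 F [ 5.8 -0.5 -6.4] g 0.376 z +0.0032
time: 5.3
tool_pos: [0.5131, 0.0504, 0.2706]
ee_rot: [3.141, 0.0, 1.674]
ft_force: [5.4, -1.3, -7.2]
grip_width: 0.372
gripper_force: 30.0
t 5.30 th 0.2173 n 1731 k [0.044 0.001 0.221] phi 0.0382 F [ 5.4 -1.3 -7.2] g 0.372 z +0.0034
fit m 1.000 off -0.0001 cost 2.2 th 0.2200 w 0.0000
eq phi 0.1809 u [0.0851 0.1321 0.179 ]
seg0 tool x -0.61 cm z +0.04 over 0.40s -> th 0.220 w 0.000
seg1 tool x -0.61 cm z +0.07 over 0.40s -> th 0.220 w 0.000
seg2 tool x -0.60 cm z +0.09 over 0.40s -> th 0.220 w 0.000
```

```bash
for i in 1; do python3 -m pendant '[0,0.1,0,0,0, 0,0.1,0,0,0]'|sed -n 1p; python3 look.py; done; python3 -m pendant '[0,0.1,0,0,0, 0,0.1,0,0,0]'|sed -n 1p; python3 look.py;  python3 -m pendant '[0,0.1,0,0,0, 0,0.1,0,0,0]'|sed -n 1p; python3 look.py 0 1.5 1.5
```

```text
time: 5.55
t 5.55 th 0.2191 n 1758 k [0.044 0.003 0.223] phi 0.0225 F [ 4.7 -0.9 -5.3] g 0.370 z +0.0035
time: 5.8
t 5.80 th 0.2200 n 1755 k [0.044 0.002 0.224] phi 0.0058 F [ 4.2 -0.5 -3.6] g 0.372 z +0.0036
time: 6.05
t 6.05 th 0.2184 n 1788 k [0.044 0.004 0.222] phi -0.0107 F [ 4.5 -0.7 -2.1] g 0.372 z +0.0035
fit m 0.932 off -0.0013 cost 2.1 th 0.2186 w -0.0116
eq phi 0.1698 u [-0.1842  0.3355  0.2105]
seg0 tool x +2.24 cm z +0.22 over 0.50s -> th 0.176 w -0.202
seg1 tool x -6.66 cm z +0.50 over 0.50s -> th 0.043 w -0.214
seg2 tool x +1.56 cm z -0.44 over 0.50s -> th 0.001 w -0.001
```

```bash
python3 -m pendant '[0,0.1,0,0,0, 0,0.1,0,0,0]'|sed -n 1p; python3 look.py; python3 -m pendant '[0,0.1,0,0,0, 0,0.1,0,0,0]'|sed -n 1p; python3 look.py 0 1.5 1.5
```

```text
time: 6.3
t 6.30 th 0.2184 n 1785 k [0.044 0.002 0.222] phi -0.0261 F [ 5.2 -0.7 -2.2] g 0.368 z +0.0035
time: 6.55
t 6.55 th 0.2124 n 1762 k [0.044 0.    0.216] phi -0.0415 F [ 6.1 -0.6 -2.2] g 0.371 z +0.0035
fit m 0.993 off -0.0003 cost 0.5 th 0.2124 w -0.0361
eq phi 0.1799 u [-0.1319  0.332   0.2159]
seg0 tool x +1.17 cm z +0.10 over 0.50s -> th 0.157 w -0.200
seg1 tool x -5.95 cm z +0.60 over 0.50s -> th 0.037 w -0.186
seg2 tool x +1.45 cm z -0.41 over 0.50s -> th 0.001 w -0.001
```

```bash
python3 -m pendant '[0,0.1,0,0,0, 0,0.1,0,0,0]'|sed -n 1p; python3 look.py;  python3 -m pendant '[0,0,0,0,0]'|sed -n 1p; python3 look.py 0 1.2 1.5;python3 look.py 0 1.8 1.5
```

```text
time: 6.8
t 6.80 th 0.1957 n 1775 k [0.044 0.003 0.198] phi -0.0568 F [ 5.9 -0.3 -3. ] g 0.367 z +0.0034
time: 6.95
t 6.95 th 0.1807 n 1754 k [ 0.043 -0.     0.183] phi -0.0568 F [ 5.9 -1.1 -2.7] g 0.368 z +0.0034
fit m 0.993 off -0.0020 cost 0.9 th 0.1809 w -0.1187
eq phi 0.1816 u [-0.0168  0.0506  0.1764]
seg0 tool x -0.52 cm z -0.02 over 0.40s -> th 0.099 w -0.247
seg1 tool x -0.88 cm z +0.01 over 0.40s -> th -0.028 w -0.391
seg2 tool x -1.62 cm z +0.19 over 0.40s -> th -0.220 w 0.000
t 7.00 th 0.1749 n 1770 k [ 0.043 -0.002  0.177] phi -0.0567 F [ 5.1 -1.4 -2.2] g 0.375 z +0.0034
fit m 0.992 off -0.0017 cost 0.9 th 0.1747 w -0.1317
eq phi 0.1809 u [0.0215 0.0996 0.1778]
seg0 tool x -1.02 cm z -0.02 over 0.60s -> th 0.026 w -0.331
seg1 tool x -1.01 cm z +0.06 over 0.60s -> th -0.220 w 0.000
seg2 tool x -1.01 cm z +0.14 over 0.60s -> th -0.220 w 0.000
```

```bash
python3 - <<'E'
s=open("look.py").read()
s=s.replace('s=telemetry.observe();p,d=snapshot("side")\nth,n,k=tilt(d);t=s["time"]','DRY="dry" in sys.argv\ns=telemetry.observe()\nif DRY: th,n,k=L[-1][1],0,np.zeros(3);L.pop();t=s["time"]-.05\nelse:\n    p,d=snapshot("side");th,n,k=tilt(d);t=s["time"]\n')
s=s.replace('\n;yk=','\nyk=')
s=s.replace("out=None,dt=.005","dt=.005,lim=.22").replace("th>.22: th,w=.22,","th>lim: th,w=lim,").replace("th<-.22: th,w=-.22,","th<-lim: th,w=-lim,")
s=s.replace("kn[-1],dt=.01)","kn[-1],dt=.01,lim=9)")
open("look.py","w").write(s)
E
python3 look.py 0 1.2 1.5 dry;python3 look.py 0 1.5 1.5 dry; tail -3 log.json | tail -c 200
```

```text
t 7.00 th 0.1749 n 0 k [0. 0. 0.] phi -0.0566 F [ 5.7 -1.6 -3. ] g 0.370 z +0.0034
fit m 0.992 off -0.0017 cost 0.9 th 0.1747 w -0.1317
eq phi 0.1809 u [0.0754 0.3181 0.2008]
seg0 tool x -1.71 cm z +0.02 over 0.40s -> th 0.093 w -0.212
seg1 tool x -3.09 cm z +0.62 over 0.40s -> th 0.019 w -0.123
seg2 tool x +1.47 cm z -0.39 over 0.40s -> th 0.001 w -0.000
t 7.00 th 0.1749 n 0 k [0. 0. 0.] phi -0.0566 F [ 5.7 -1.6 -3. ] g 0.370 z +0.0034
fit m 0.992 off -0.0017 cost 0.9 th 0.1747 w -0.1317
eq phi 0.1809 u [0.1582 0.2345 0.1893]
seg0 tool x -2.78 cm z +0.14 over 0.50s -> th 0.078 w -0.174
seg1 tool x -0.97 cm z +0.19 over 0.50s -> th 0.015 w -0.075
seg2 tool x +0.57 cm z -0.12 over 0.50s -> th -0.000 w 0.000
[6.55, 0.21240716732375248, -0.041529351709589844], [6.8, 0.1956952798847056, -0.05683021217468008], [6.95, 0.1807242482344891, -0.05675485983358836], [7.0, 0.17488190787129798, -0.05656852983642396]]
```

Good; take the first part of the T=1.5 plan, split so that I can look in between.

```bash
python3 -m pendant '[0,-0.6,0,0,0, 0,-0.6,0,0.02,0, 0,-0.6,0,0.05,0]'|sed -n 1p; python3 look.py 0 1.2 1.5; python3 look.py 0 1.5 1.5 dry|tail -3
```

```text
time: 7.35
t 7.35 th 0.1213 n 1649 k [0.043 0.002 0.122] phi 0.0856 F [3.1 1.1 1.9] g 0.371 z +0.0030
fit m 0.971 off 0.0036 cost 1.1 th 0.1206 w -0.1644
eq phi 0.172 u [0.1473 0.2344 0.1804]
seg0 tool x -0.80 cm z +0.09 over 0.40s -> th 0.053 w -0.135
seg1 tool x -1.11 cm z +0.21 over 0.40s -> th 0.010 w -0.066
seg2 tool x +0.69 cm z -0.14 over 0.40s -> th -0.000 w 0.000
seg0 tool x -0.97 cm z +0.13 over 0.50s -> th 0.045 w -0.107
seg1 tool x -0.32 cm z +0.06 over 0.50s -> th 0.009 w -0.042
seg2 tool x +0.26 cm z -0.05 over 0.50s -> th -0.000 w 0.000
```

```bash
python3 -m pendant '[0,-0.3,0,0.03,0, 0,-0.25,0,0.03,0, 0,-0.25,0,0.04,0]'|sed -n 1p; python3 look.py 0 1.2 1.7; python3 look.py 0 1.5 1.7 dry|tail -3
```

```text
time: 7.7
t 7.70 th 0.0772 n 1581 k [0.043 0.005 0.077] phi 0.1451 F [3.4 0.8 6.2] g 0.372 z +0.0019
fit m 0.919 off 0.0157 cost 1.5 th 0.0769 w -0.0974
eq phi 0.1504 u [0.0642 0.2021 0.1621]
seg0 tool x +1.05 cm z -0.11 over 0.40s -> th 0.044 w -0.079
seg1 tool x -1.78 cm z +0.24 over 0.40s -> th 0.010 w -0.062
seg2 tool x +0.51 cm z -0.09 over 0.40s -> th 0.000 w -0.000
seg0 tool x +0.83 cm z -0.10 over 0.50s -> th 0.042 w -0.059
seg1 tool x -1.14 cm z +0.15 over 0.50s -> th 0.011 w -0.049
seg2 tool x +0.19 cm z -0.03 over 0.50s -> th 0.000 w 0.000
```

```bash
python3 -m pendant '[0,0.2,0,-0.03,0, 0,0.2,0,-0.02,0]'|sed -n 1p; python3 look.py 0 1.2 1.9; python3 look.py 0 1.2 1.2 dry;python3 look.py 0 1.5 1.9 dry|tail -3
```

```text
time: 7.95
t 7.95 th 0.0588 n 1570 k [0.043 0.002 0.059] phi 0.1122 F [ 2.7 -0.2  7.1] g 0.372 z +0.0024
fit m 0.930 off 0.0156 cost 1.0 th 0.0586 w -0.0638
eq phi 0.1526 u [0.1049 0.181  0.1599]
seg0 tool x +0.09 cm z -0.01 over 0.40s -> th 0.031 w -0.064
seg1 tool x -0.98 cm z +0.14 over 0.40s -> th 0.007 w -0.043
seg2 tool x +0.27 cm z -0.05 over 0.40s -> th 0.000 w 0.000
t 7.95 th 0.0588 n 0 k [0. 0. 0.] phi 0.1093 F [2.5 0.2 7.3] g 0.369 z +0.0025
fit m 0.931 off 0.0150 cost 0.8 th 0.0585 w -0.0657
eq phi 0.1534 u [0.1137 0.1789 0.1602]
seg0 tool x -0.06 cm z +0.01 over 0.40s -> th 0.030 w -0.064
seg1 tool x -0.84 cm z +0.12 over 0.40s -> th 0.007 w -0.041
seg2 tool x +0.24 cm z -0.04 over 0.40s -> th 0.000 w 0.000
seg0 tool x -0.27 cm z +0.03 over 0.50s -> th 0.027 w -0.050
seg1 tool x -0.33 cm z +0.05 over 0.50s -> th 0.007 w -0.028
seg2 tool x -0.01 cm z +0.00 over 0.50s -> th 0.000 w 0.000
```

```bash
python3 -m pendant '[0,0,0,0,0, 0,-0.1,0,0.01,0, 0,-0.1,0,0.01,0]'|sed -n 1p; python3 look.py 0 1.2 2; python3 look.py 0 1.5 2 dry|tail -3
```

```text
time: 8.3
t 8.30 th 0.0309 n 1551 k [0.043 0.001 0.031] phi 0.1270 F [ 2.9 -0.4  6.1] g 0.367 z +0.0022
fit m 0.975 off 0.0117 cost 1.2 th 0.0313 w -0.0747
eq phi 0.1646 u [0.2094 0.1825 0.1635]
seg0 tool x -1.06 cm z +0.18 over 0.40s -> th 0.002 w -0.042
seg1 tool x +0.34 cm z -0.07 over 0.40s -> th -0.003 w 0.005
seg2 tool x +0.24 cm z -0.04 over 0.40s -> th -0.001 w 0.000
seg0 tool x -0.95 cm z +0.16 over 0.50s -> th -0.002 w -0.033
seg1 tool x +0.31 cm z -0.06 over 0.50s -> th -0.003 w 0.009
seg2 tool x +0.23 cm z -0.04 over 0.50s -> th -0.000 w 0.000
```

```bash
python3 -m pendant '[0,-0.4,0,0.06,0, 0,-0.3,0,0.05,0, 0,-0.2,0,0.04,0]'|sed -n 1p; python3 look.py 0 1.2 2; python3 look.py 0 1.5 2.5 dry|tail -5
```

```text
time: 8.65
t 8.65 th 0.0074 n 1490 k [0.043 0.001 0.007] phi 0.1985 F [3.4 1.2 5.9] g 0.369 z +0.0006
fit m 0.988 off 0.0118 cost 1.3 th 0.0075 w -0.0497
eq phi 0.1668 u [0.1792 0.1798 0.1672]
seg0 tool x +0.25 cm z -0.05 over 0.40s -> th -0.002 w 0.000
seg1 tool x -0.01 cm z +0.00 over 0.40s -> th -0.001 w 0.003
seg2 tool x +0.16 cm z -0.03 over 0.40s -> th 0.000 w 0.000
fit m 0.965 off 0.0106 cost 2.0 th 0.0077 w -0.0454
eq phi 0.1639 u [0.1501 0.1642 0.1639]
seg0 tool x +0.65 cm z -0.12 over 0.50s -> th 0.001 w -0.000
seg1 tool x -0.18 cm z +0.03 over 0.50s -> th -0.000 w 0.000
seg2 tool x +0.00 cm z -0.00 over 0.50s -> th -0.000 w 0.000
```

```bash
python3 -m pendant '[0,0.1,0,-0.02,0, 0,0.1,0,-0.02,0, 0,0.1,0,-0.02,0]'|sed -n 1p; python3 look.py 0 1.2 2; python3 look.py 0 1.5 2.5 dry|tail -5
```

```text
time: 9.0
t 9.00 th 0.0058 n 1485 k [0.043 0.003 0.006] phi 0.1728 F [4.5 0.2 5.3] g 0.368 z +0.0012
fit m 0.700 off -0.0494 cost 361.2 th -0.0044 w -0.0389
eq phi 0.176 u [0.2185 0.1794 0.171 ]
seg0 tool x -0.58 cm z +0.12 over 0.40s -> th -0.014 w 0.007
seg1 tool x +0.50 cm z -0.10 over 0.40s -> th -0.005 w 0.023
seg2 tool x +0.11 cm z -0.02 over 0.40s -> th -0.000 w 0.000
fit m 0.958 off 0.0117 cost 2.8 th 0.0049 w 0.0031
eq phi 0.1614 u [0.1388 0.1508 0.1608]
seg0 tool x +0.42 cm z -0.07 over 0.50s -> th 0.006 w -0.003
seg1 tool x -0.15 cm z +0.02 over 0.50s -> th 0.002 w -0.008
seg2 tool x -0.13 cm z +0.02 over 0.50s -> th 0.000 w 0.000
```

```bash
python3 -m pendant '[0,0.1,0,-0.02,0, 0,0.1,0,-0.02,0]'|sed -n 1p; python3 look.py 0 1.2 2.6; python3 look.py 0 1.5 1.2 dry|tail -5
```

```text
time: 9.25
t 9.25 th 0.0033 n 1511 k [0.043 0.004 0.003] phi 0.1579 F [5.3 0.3 3.9] g 0.367 z +0.0015
fit m 0.957 off 0.0110 cost 3.2 th 0.0044 w 0.0000
eq phi 0.162 u [0.1592 0.1606 0.162 ]
seg0 tool x -0.02 cm z +0.00 over 0.40s -> th 0.004 w 0.000
seg1 tool x -0.02 cm z +0.00 over 0.40s -> th 0.004 w 0.000
seg2 tool x -0.02 cm z +0.00 over 0.40s -> th 0.004 w 0.000
fit m 0.940 off 0.0080 cost 1.8 th 0.0044 w 0.0000
eq phi 0.1619 u [0.1585 0.1602 0.1618]
seg0 tool x -0.02 cm z +0.00 over 0.50s -> th 0.004 w 0.000
seg1 tool x -0.02 cm z +0.00 over 0.50s -> th 0.004 w 0.000
seg2 tool x -0.02 cm z +0.00 over 0.50s -> th 0.004 w 0.000
```

Friction holds it near balance. I'll hold and watch.

```bash
python3 -m pendant '[0,0,0,0,0, 0,0,0,0,0]'|sed -n 1p; python3 look.py; python3 -m pendant '[0,0,0,0,0]'|sed -n 1p; python3 look.py 0 1.2 2.6; python3 look.py 0 1.5 1.2 dry|tail -5
```

```text
time: 9.5
t 9.50 th 0.0040 n 1495 k [0.043 0.004 0.004] phi 0.1586 F [4.7 1.2 4.1] g 0.369 z +0.0015
time: 9.65
t 9.65 th 0.0037 n 1498 k [0.043 0.001 0.004] phi 0.1589 F [5.4 0.7 3.2] g 0.369 z +0.0015
fit m 0.700 off -0.0462 cost 411.6 th -0.0007 w -0.0144
eq phi 0.1727 u [0.1931 0.1807 0.1729]
seg0 tool x -0.44 cm z +0.08 over 0.40s -> th -0.005 w 0.003
seg1 tool x +0.16 cm z -0.03 over 0.40s -> th -0.002 w 0.008
seg2 tool x +0.10 cm z -0.02 over 0.40s -> th -0.000 w 0.000
fit m 0.980 off 0.0046 cost 0.8 th 0.0034 w -0.0048
eq phi 0.1725 u [0.168  0.162  0.1682]
seg0 tool x -0.12 cm z +0.02 over 0.50s -> th 0.001 w -0.003
seg1 tool x +0.08 cm z -0.01 over 0.50s -> th 0.001 w 0.000
seg2 tool x -0.08 cm z +0.01 over 0.50s -> th 0.001 w 0.000
```

```bash
python3 -m pendant '[0,0,0,0,0, 0,0,0,0,0, 0,0,0,0,0, 0,0,0,0,0]'|sed -n 1p; python3 look.py; python3 -m pendant '[0,0,0,0,0, 0,0,0,0,0]'|sed -n 1p; python3 look.py
```

```text
time: 10.1
t 10.10 th 0.0055 n 1510 k [0.043 0.001 0.006] phi 0.1589 F [ 4.7 -0.1  3.9] g 0.367 z +0.0015
time: 10.35
t 10.35 th 0.0036 n 1502 k [0.043 0.002 0.004] phi 0.1589 F [4.8 0.5 3.3] g 0.368 z +0.0015
```

Static. Holding on, with looks in between.

```bash
python3 -m pendant '[0,0,0,0,0, 0,0,0,0,0, 0,0,0,0,0, 0,0,0,0,0, 0,0,0,0,0, 0,0,0,0,0]'|sed -n 1p; python3 look.py; python3 -m pendant '[0,0,0,0,0, 0,0,0,0,0, 0,0,0,0,0, 0,0,0,0,0]'|sed -n 1p; python3 look.py
```

```text
time: 11.0
t 11.00 th 0.0031 n 1512 k [0.043 0.003 0.003] phi 0.1593 F [ 5.3 -0.6  3.8] g 0.368 z +0.0015
time: 11.45
t 11.45 th 0.0041 n 1530 k [0.043 0.003 0.004] phi 0.1591 F [5.4 0.2 3.2] g 0.369 z +0.0015
```

```bash
python3 -m pendant '[0,0,0,0,0, 0,0,0,0,0, 0,0,0,0,0, 0,0,0,0,0, 0,0,0,0,0, 0,0,0,0,0]'|sed -n 1p; python3 look.py; python3 -m pendant '[0,0,0,0,0, 0,0,0,0,0, 0,0,0,0,0, 0,0,0,0,0]'|sed -n 1p; python3 look.py
```

```text
time: 12.1
t 12.10 th 0.0046 n 1503 k [0.043 0.002 0.005] phi 0.1589 F [4.7 0.3 4.3] g 0.369 z +0.0015
time: 12.55
t 12.55 th 0.0048 n 1480 k [0.043 0.003 0.005] phi 0.1589 F [5.4 0.5 3.7] g 0.367 z +0.0015
```

```bash
python3 -m pendant '[0,0,0,0,0, 0,0,0,0,0, 0,0,0,0,0, 0,0,0,0,0, 0,0,0,0,0, 0,0,0,0,0]'|sed -n 1p; python3 look.py; python3 -m pendant '[0,0,0,0,0, 0,0,0,0,0, 0,0,0,0,0, 0,0,0,0,0, 0,0,0,0,0, 0,0,0,0,0]'|sed -n 1p; python3 look.py
```

```text
time: 13.2
t 13.20 th 0.0041 n 1508 k [0.043 0.001 0.004] phi 0.1588 F [4.9 0.2 3.4] g 0.367 z +0.0015
time: 13.85
t 13.85 th 0.0049 n 1499 k [0.043 0.002 0.005] phi 0.1589 F [4.7 0.7 3.5] g 0.370 z +0.0015
```

```bash
python3 -m pendant '[0,0,0,0,0, 0,0,0,0,0, 0,0,0,0,0, 0,0,0,0,0, 0,0,0,0,0, 0,0,0,0,0]'|sed -n 1p; python3 look.py; python3 -m pendant '[0,0,0,0,0, 0,0,0,0,0]'|sed -n 1p; python3 look.py;python3 -m pendant '[0,0.15,0,-0.02,0, 0,0.15,0,-0.02,0]'|sed -n 1p; python3 look.py; python3 -m pendant '[0,0.1,0,-0.01,0, 0,0,0,0,0]'|sed -n 1p; python3 look.py -0.12 1.5 1.4;  python3 look.py -0.12 2.1 1.4 dry|tail -3
```

```text
time: 14.5
t 14.50 th 0.0029 n 1501 k [0.043 0.001 0.003] phi 0.1589 F [5.2 0.2 4. ] g 0.371 z +0.0015
time: 14.75
t 14.75 th 0.0035 n 1498 k [0.043 0.002 0.003] phi 0.1587 F [5.  0.4 3.9] g 0.367 z +0.0015
time: 15.0
t 15.00 th 0.0037 n 1520 k [0.043 0.002 0.004] phi 0.1359 F [ 4.4 -0.3  4.5] g 0.370 z +0.0019
time: 15.25
t 15.25 th -0.0022 n 1509 k [ 0.043  0.007 -0.002] phi 0.1278 F [4.6 0.6 4.5] g 0.369 z +0.0021
fit m 0.959 off 0.0024 cost 0.2 th -0.0021 w -0.0317
eq phi 0.2589 u [0.1222 0.324  0.2742]
seg0 tool x +0.07 cm z -0.01 over 0.50s -> th -0.040 w -0.113
seg1 tool x -2.55 cm z +0.58 over 0.50s -> th -0.101 w -0.093
seg2 tool x +0.62 cm z -0.19 over 0.50s -> th -0.120 w -0.000
seg0 tool x -0.71 cm z +0.11 over 0.70s -> th -0.049 w -0.082
seg1 tool x -1.07 cm z +0.25 over 0.70s -> th -0.103 w -0.056
seg2 tool x +0.03 cm z -0.01 over 0.70s -> th -0.120 w 0.000
```

```bash
python3 -m pendant '[0,-0.1,0,0.01,0, 0,-0.1,0,0.02,0, 0,-0.1,0,0.02,0]'|sed -n 1p; python3 look.py -0.12 1.5 1.7;  python3 look.py -0.17 2.1 1.7 dry|tail -3
```

```text
time: 15.6
t 15.60 th -0.0156 n 1482 k [ 0.043 -0.    -0.016] phi 0.1522 F [4.6 0.4 6.6] g 0.370 z +0.0016
fit m 0.949 off 0.0037 cost 0.4 th -0.0157 w -0.0517
eq phi 0.2538 u [0.1547 0.3015 0.2651]
seg0 tool x -0.03 cm z +0.00 over 0.50s -> th -0.055 w -0.098
seg1 tool x -1.86 cm z +0.43 over 0.50s -> th -0.105 w -0.074
seg2 tool x +0.45 cm z -0.13 over 0.50s -> th -0.120 w -0.000
seg0 tool x -0.25 cm z +0.04 over 0.70s -> th -0.071 w -0.103
seg1 tool x -1.76 cm z +0.44 over 0.70s -> th -0.146 w -0.080
seg2 tool x +0.17 cm z -0.05 over 0.70s -> th -0.170 w 0.000
```

```bash
python3 -m pendant '[0,0,0,0,0, 0,-0.05,0,0.01,0, 0,-0.1,0,0.02,0, 0,-0.15,0,0.03,0]'|sed -n 1p; python3 look.py -0.15 1.5 2;  python3 look.py -0.19 2.1 2 dry|tail -3
```

```text
time: 16.05
t 16.05 th -0.0419 n 1451 k [ 0.043  0.003 -0.042] phi 0.1753 F [3.9 0.2 7.5] g 0.366 z +0.0011
fit m 0.973 off 0.0079 cost 0.5 th -0.0422 w -0.0681
eq phi 0.2819 u [0.1961 0.326  0.291 ]
seg0 tool x -0.27 cm z +0.05 over 0.50s -> th -0.088 w -0.100
seg1 tool x -1.63 cm z +0.44 over 0.50s -> th -0.136 w -0.069
seg2 tool x +0.43 cm z -0.14 over 0.50s -> th -0.150 w 0.000
seg0 tool x -0.38 cm z +0.07 over 0.70s -> th -0.102 w -0.097
seg1 tool x -1.41 cm z +0.38 over 0.70s -> th -0.169 w -0.071
seg2 tool x +0.09 cm z -0.03 over 0.70s -> th -0.190 w 0.000
```

```bash
python3 -m pendant '[0,-0.1,0,0.02,0, 0,-0.1,0,0.02,0, 0,-0.1,0,0.02,0, 0,-0.15,0,0.04,0]'|sed -n 1p; python3 look.py -0.18 1.5 2.3;  python3 look.py -0.21 2.1 2.3 dry|tail -3
```

```text
time: 16.5
t 16.50 th -0.0726 n 1362 k [ 0.044  0.004 -0.073] phi 0.2105 F [4.2 0.4 8.4] g 0.370 z +0.0002
fit m 0.959 off 0.0055 cost 0.4 th -0.0727 w -0.0695
eq phi 0.2996 u [0.2019 0.347  0.3109]
seg0 tool x +0.11 cm z -0.02 over 0.50s -> th -0.116 w -0.098
seg1 tool x -1.81 cm z +0.51 over 0.50s -> th -0.165 w -0.073
seg2 tool x +0.44 cm z -0.15 over 0.50s -> th -0.180 w -0.000
seg0 tool x -0.20 cm z +0.05 over 0.70s -> th -0.128 w -0.088
seg1 tool x -1.34 cm z +0.39 over 0.70s -> th -0.190 w -0.066
seg2 tool x +0.04 cm z -0.02 over 0.70s -> th -0.210 w 0.000
```

```bash
python3 -m pendant '[0,-0.1,0,0.03,0, 0,-0.1,0,0.02,0, 0,-0.1,0,0.03,0, 0,-0.15,0,0.04,0]'|sed -n 1p; python3 look.py -0.2 1.5 2.6;  python3 look.py -0.215 1.8 1.6 dry|tail -5
```

```text
time: 16.95
t 16.95 th -0.1006 n 1323 k [ 0.044  0.002 -0.101] phi 0.2462 F [ 3.6 -0.8  8.1] g 0.367 z -0.0010
fit m 0.960 off 0.0058 cost 0.4 th -0.1006 w -0.0534
eq phi 0.3149 u [0.1885 0.3665 0.3287]
seg0 tool x +0.73 cm z -0.16 over 0.50s -> th -0.133 w -0.088
seg1 tool x -2.22 cm z +0.63 over 0.50s -> th -0.184 w -0.079
seg2 tool x +0.46 cm z -0.17 over 0.50s -> th -0.200 w -0.000
fit m 0.949 off 0.0024 cost 0.1 th -0.1006 w -0.0515
eq phi 0.3228 u [0.1964 0.358  0.3348]
seg0 tool x +0.66 cm z -0.15 over 0.60s -> th -0.135 w -0.083
seg1 tool x -2.02 cm z +0.57 over 0.60s -> th -0.196 w -0.079
seg2 tool x +0.28 cm z -0.10 over 0.60s -> th -0.215 w -0.000
```

```bash
python3 -m pendant '[0,0.1,0,-0.02,0, 0,0,0,0,0, 0,0,0,0,0, 0,-0.1,0,0.03,0]'|sed -n 1p; python3 look.py -0.2 1.5 2.6;  python3 look.py -0.215 1.8 1.6 dry|tail -5
```

```text
time: 17.4
t 17.40 th -0.1198 n 1308 k [ 0.044  0.002 -0.12 ] phi 0.2458 F [ 2.5 -0.6  9.9] g 0.368 z -0.0010
fit m 0.966 off 0.0075 cost 0.3 th -0.1198 w -0.0377
eq phi 0.3162 u [0.2174 0.353  0.3254]
seg0 tool x +0.36 cm z -0.08 over 0.50s -> th -0.146 w -0.072
seg1 tool x -1.69 cm z +0.50 over 0.50s -> th -0.187 w -0.063
seg2 tool x +0.34 cm z -0.12 over 0.50s -> th -0.200 w 0.000
fit m 0.949 off 0.0016 cost 0.1 th -0.1198 w -0.0363
eq phi 0.324 u [0.223  0.3483 0.3323]
seg0 tool x +0.31 cm z -0.08 over 0.60s -> th -0.149 w -0.071
seg1 tool x -1.56 cm z +0.46 over 0.60s -> th -0.199 w -0.064
seg2 tool x +0.20 cm z -0.07 over 0.60s -> th -0.215 w 0.000
```

```bash
python3 -m pendant '[0,0.1,0,-0.02,0, 0,0,0,0,0, 0,-0.05,0,0.01,0, 0,-0.1,0,0.03,0]'|sed -n 1p; python3 look.py -0.2 1.5 2.6;  python3 look.py -0.218 1.5 1.6 dry|tail -5
```

```text
time: 17.85
t 17.85 th -0.1360 n 1293 k [ 0.044  0.002 -0.137] phi 0.2508 F [ 3.4 -1.  10.2] g 0.372 z -0.0012
fit m 0.957 off 0.0044 cost 0.1 th -0.1360 w -0.0370
eq phi 0.3145 u [0.2539 0.3326 0.3211]
seg0 tool x -0.04 cm z +0.01 over 0.50s -> th -0.161 w -0.058
seg1 tool x -0.98 cm z +0.30 over 0.50s -> th -0.190 w -0.044
seg2 tool x +0.14 cm z -0.05 over 0.50s -> th -0.200 w 0.000
fit m 0.950 off 0.0013 cost 0.1 th -0.1360 w -0.0369
eq phi 0.3268 u [0.2323 0.3633 0.3356]
seg0 tool x +0.25 cm z -0.06 over 0.50s -> th -0.164 w -0.075
seg1 tool x -1.63 cm z +0.50 over 0.50s -> th -0.205 w -0.063
seg2 tool x +0.34 cm z -0.12 over 0.50s -> th -0.218 w 0.000
```

```bash
python3 -m pendant '[0,0,0,0,0, 0,-0.1,0,0.02,0, 0,-0.15,0,0.03,0, 0,-0.15,0,0.04,0]'|sed -n 1p; python3 look.py -0.21 1.2 2.6;  python3 look.py -0.218 1.5 1.6 dry|tail -5
```

```text
time: 18.3
t 18.30 th -0.1524 n 1246 k [ 0.044  0.002 -0.154] phi 0.2816 F [3.9 0.7 6.6] g 0.368 z -0.0023
fit m 0.954 off 0.0028 cost 0.1 th -0.1523 w -0.0303
eq phi 0.3216 u [0.21   0.3743 0.3345]
seg0 tool x +0.90 cm z -0.23 over 0.40s -> th -0.169 w -0.063
seg1 tool x -2.04 cm z +0.61 over 0.40s -> th -0.200 w -0.062
seg2 tool x +0.48 cm z -0.18 over 0.40s -> th -0.210 w -0.000
fit m 0.951 off 0.0012 cost 0.1 th -0.1524 w -0.0300
eq phi 0.3276 u [0.2291 0.3575 0.3367]
seg0 tool x +0.68 cm z -0.18 over 0.50s -> th -0.170 w -0.056
seg1 tool x -1.60 cm z +0.48 over 0.50s -> th -0.206 w -0.058
seg2 tool x +0.25 cm z -0.09 over 0.50s -> th -0.218 w 0.000
```

```bash
python3 -m pendant '[0,0.1,0,-0.03,0, 0,0.1,0,-0.03,0, 0,0,0,0,0, 0,-0.1,0,0.03,0]'|sed -n 1p; python3 look.py -0.21 1.2 2.6;  python3 look.py -0.218 1.5 1.6 dry|tail -5
```

```text
time: 18.75
t 18.75 th -0.1637 n 1241 k [ 0.044  0.001 -0.165] phi 0.2726 F [ 4.2 -0.   6.7] g 0.369 z -0.0020
fit m 0.955 off 0.0030 cost 0.2 th -0.1635 w -0.0228
eq phi 0.3225 u [0.2461 0.3564 0.3301]
seg0 tool x +0.33 cm z -0.09 over 0.40s -> th -0.178 w -0.052
seg1 tool x -1.37 cm z +0.43 over 0.40s -> th -0.202 w -0.046
seg2 tool x +0.32 cm z -0.11 over 0.40s -> th -0.210 w 0.000
fit m 0.953 off 0.0012 cost 0.1 th -0.1636 w -0.0230
eq phi 0.3287 u [0.2613 0.3458 0.3347]
seg0 tool x +0.16 cm z -0.04 over 0.50s -> th -0.181 w -0.049
seg1 tool x -1.05 cm z +0.33 over 0.50s -> th -0.209 w -0.043
seg2 tool x +0.14 cm z -0.05 over 0.50s -> th -0.218 w 0.000
```

```bash
python3 -m pendant '[0,0,0,0,0, 0,0,0,0,0, 0,0,0,0,0, 0,-0.05,0,0.02,0]'|sed -n 1p; python3 look.py -0.218 1.2 2.6;  python3 look.py -0.218 1.5 1.6 dry|tail -5
```

```text
time: 19.2
t 19.20 th -0.1751 n 1205 k [ 0.044  0.    -0.177] phi 0.2774 F [4.1 0.6 8.4] g 0.371 z -0.0022
fit m 0.954 off 0.0019 cost 0.1 th -0.1751 w -0.0297
eq phi 0.3284 u [0.2795 0.3471 0.3378]
seg0 tool x -0.03 cm z +0.01 over 0.40s -> th -0.192 w -0.048
seg1 tool x -0.84 cm z +0.27 over 0.40s -> th -0.211 w -0.037
seg2 tool x +0.11 cm z -0.04 over 0.40s -> th -0.218 w 0.000
fit m 0.952 off 0.0009 cost 0.1 th -0.1751 w -0.0298
eq phi 0.3285 u [0.2992 0.3267 0.3345]
seg0 tool x -0.26 cm z +0.08 over 0.50s -> th -0.194 w -0.038
seg1 tool x -0.34 cm z +0.11 over 0.50s -> th -0.211 w -0.026
seg2 tool x -0.10 cm z +0.03 over 0.50s -> th -0.218 w 0.000
```

```bash
python3 -m pendant '[0,-0.05,0,0.02,0, 0,-0.05,0,0.02,0, 0,-0.05,0,0.02,0, 0,-0.05,0,0.02,0]'|sed -n 1p; python3 look.py -0.22 1.2 2.6;  python3 look.py -0.222 1.2 1.6 dry|tail -5
```

```text
time: 19.65
t 19.65 th -0.1882 n 1196 k [ 0.044  0.001 -0.19 ] phi 0.2947 F [ 3.1 -1.   9.8] g 0.367 z -0.0029
fit m 0.948 off -0.0005 cost 0.2 th -0.1884 w -0.0319
eq phi 0.3288 u [0.3014 0.3351 0.3313]
seg0 tool x -0.08 cm z +0.03 over 0.40s -> th -0.203 w -0.034
seg1 tool x -0.42 cm z +0.14 over 0.40s -> th -0.216 w -0.023
seg2 tool x +0.05 cm z -0.02 over 0.40s -> th -0.220 w 0.000
fit m 0.949 off 0.0009 cost 0.1 th -0.1883 w -0.0301
eq phi 0.3295 u [0.2918 0.3402 0.3336]
seg0 tool x +0.04 cm z -0.01 over 0.40s -> th -0.203 w -0.037
seg1 tool x -0.60 cm z +0.20 over 0.40s -> th -0.217 w -0.028
seg2 tool x +0.08 cm z -0.03 over 0.40s -> th -0.222 w 0.000
```

```bash
python3 -m pendant '[0,0,0,0,0, 0,0,0,0,0, 0,-0.05,0,0.02,0, 0,-0.1,0,0.03,0]'|sed -n 1p; python3 look.py -0.222 1.2 2.6;  python3 look.py -0.225 1.2 1.6 dry|tail -5
```

```text
time: 20.1
t 20.10 th -0.1965 n 1186 k [ 0.045  0.006 -0.199] phi 0.3064 F [3.7 0.6 8.6] g 0.368 z -0.0034
fit m 0.937 off -0.0040 cost 0.9 th -0.1971 w -0.0176
eq phi 0.3276 u [0.2821 0.3342 0.3327]
seg0 tool x +0.30 cm z -0.09 over 0.40s -> th -0.205 w -0.025
seg1 tool x -0.64 cm z +0.21 over 0.40s -> th -0.217 w -0.026
seg2 tool x +0.02 cm z -0.01 over 0.40s -> th -0.222 w 0.000
fit m 0.942 off 0.0006 cost 0.2 th -0.1966 w -0.0127
eq phi 0.3277 u [0.2613 0.3407 0.3388]
seg0 tool x +0.58 cm z -0.17 over 0.40s -> th -0.203 w -0.028
seg1 tool x -0.99 cm z +0.31 over 0.40s -> th -0.218 w -0.035
seg2 tool x +0.02 cm z -0.01 over 0.40s -> th -0.225 w 0.000
```

```bash
python3 -m pendant '[0,0.1,0,-0.03,0, 0,0.1,0,-0.03,0, 0,0,0,0,0, 0,0,0,0,0]'|sed -n 1p; python3 look.py -0.222 0.9 2.6;  python3 look.py -0.225 1.2 1.6 dry|tail -5
```

```text
time: 20.55
t 20.55 th -0.2038 n 1168 k [ 0.045  0.003 -0.207] phi 0.2906 F [ 3.  -0.3  8.5] g 0.365 z -0.0027
fit m 0.946 off 0.0009 cost 0.5 th -0.2036 w -0.0181
eq phi 0.3277 u [0.3064 0.3366 0.3295]
seg0 tool x -0.20 cm z +0.06 over 0.30s -> th -0.212 w -0.028
seg1 tool x -0.37 cm z +0.12 over 0.30s -> th -0.220 w -0.018
seg2 tool x +0.09 cm z -0.03 over 0.30s -> th -0.222 w 0.000
fit m 0.947 off 0.0017 cost 0.3 th -0.2036 w -0.0175
eq phi 0.3298 u [0.3183 0.3177 0.3392]
seg0 tool x -0.34 cm z +0.11 over 0.40s -> th -0.214 w -0.022
seg1 tool x +0.01 cm z -0.00 over 0.40s -> th -0.221 w -0.015
seg2 tool x -0.26 cm z +0.09 over 0.40s -> th -0.225 w 0.000
```

```bash
python3 -m pendant '[0,-0.05,0,0.02,0, 0,-0.05,0,0.01,0, 0,0,0,0,0, 0,0,0,0,0]'|sed -n 1p; python3 look.py; python3 -m pendant '[0,0,0,0,0, 0,0,0,0,0]'|sed -n 1p; python3 look.py -0.225 0.9 2.6
```

```text
time: 21.0
t 21.00 th -0.2129 n 1150 k [ 0.045  0.005 -0.216] phi 0.2986 F [ 3.1 -0.4  9.7] g 0.372 z -0.0031
time: 21.25
t 21.25 th -0.2202 n 1150 k [ 0.045  0.002 -0.224] phi 0.2985 F [ 3.2 -0.   8.8] g 0.368 z -0.0031
fit m 0.967 off 0.0111 cost 2.3 th -0.2200 w 0.0000
eq phi 0.3322 u [0.3258 0.3323 0.3322]
seg0 tool x -0.34 cm z +0.11 over 0.30s -> th -0.223 w -0.010
seg1 tool x -0.08 cm z +0.03 over 0.30s -> th -0.225 w -0.003
seg2 tool x +0.00 cm z -0.00 over 0.30s -> th -0.225 w 0.000
```

Touchdown at about 0.03 rad/s. I'll hold to confirm, then ease the lever round to its relaxed position (phi = −0.22).

```bash
python3 -m pendant '[0,0,0,0,0, 0,0,0,0,0, 0,0,0,0,0, 0,0,0,0,0]'|sed -n 1p; python3 look.py; python3 -m pendant '[0,0.1,0,-0.03,0, 0,0.2,0,-0.06,0, 0,0.3,0,-0.08,0, 0,0.3,0,-0.07,0, 0,0.3,0,-0.07,0, 0,0.3,0,-0.06,0, 0,0.3,0,-0.05,0, 0,0.3,0,-0.05,0]'|sed -n 1p; python3 look.py
```

```text
time: 21.7
t 21.70 th -0.2199 n 1163 k [ 0.045  0.003 -0.224] phi 0.2987 F [ 3.5 -0.9  8.6] g 0.367 z -0.0031
time: 22.55
t 22.55 th -0.2194 n 1223 k [ 0.045  0.004 -0.223] phi 0.1327 F [ 5.4 -0.5  3.1] g 0.366 z +0.0015
```

```bash
python3 -m pendant '[0,0.4,0,-0.05,0, 0,0.4,0,-0.03,0, 0,0.4,0,-0.02,0, 0,0.4,0,-0.01,0, 0,0.4,0,0,0, 0,0.4,0,0.02,0, 0,0.4,0,0.03,0, 0,0,0,0,0]'|sed -n 1p; python3 look.py
```

```text
time: 23.4
t 23.40 th -0.2200 n 1275 k [ 0.045  0.001 -0.224] phi -0.0873 F [5.  0.7 4.4] g 0.371 z +0.0019
```

```bash
python3 -m pendant '[0,0.4,0,0.05,0, 0,0.4,0,0.05,0, 0,0.4,0,0.07,0, 0,0.3,0,0.06,0, 0,0.2,0,0.04,0, 0,0,0,0,0, 0,0,0,0,0]'|sed -n 1p; python3 look.py; python3 -m pendant '[0.5,0,0,0,0, 0.8,0,0,0,0, 0.8,0,0,0,0, 0.8,0,0,0,0, 0.8,0,0,0,0]'; python3 look.py;  python3 -m pendant '[0.8,0,0,-1,0, 0.8,0,0,-2,0, 0.8,0,0,-4,0, 0.8,0,0,-4,0, 0.8,0,0,-4,0, 0.8,0,0,0,0]'; python3 look.py; python3 - <<'E'
from h import *
p,d=snapshot("side");cv2.imwrite("pics/end.png",p[:,:,::-1])
E
```

```text
time: 24.15
t 24.15 th -0.2192 n 1285 k [ 0.045  0.006 -0.223] phi -0.2164 F [6.3 0.5 5.2] g 0.368 z -0.0008
time: 24.7
tool_pos: [0.5094, 0.0829, 0.2662]
ee_rot: [-3.141, 0.0, 1.675]
ft_force: [-0.5, 0.4, 0.3]
grip_width: 0.758
gripper_force: 0.0
t 24.70 th -0.2189 n 1311 k [ 0.045  0.002 -0.222] phi -0.2158 F [-0.5  0.4  0.3] g 0.758 z -0.0009
time: 25.35
tool_pos: [0.5109, 0.0828, 0.4218]
ee_rot: [3.135, -0.002, 1.675]
ft_force: [0.1, 0.5, -0.7]
grip_width: 0.795
gripper_force: 0.0
t 25.35 th -0.2196 n 1370 k [ 0.045  0.005 -0.223] phi -0.2137 F [ 0.1  0.5 -0.7] g 0.795 z +0.1546
```

View pics/end.png

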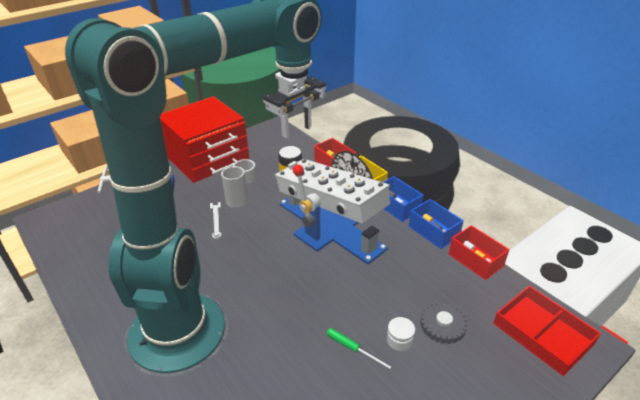

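The picture shows the head on the far rest, the knob free at (298,170), the gripper clear above at (295,100), and the bystanders unmoved.

```bash
python3 -m pendant '[0.8,0,0,0,0, 0.8,0,0,0,0, 0.8,0,0,0,0]'|sed -n 1p; python3 -c "
from workcell import job;print(job.job_done())"
```

```text
time: 25.75
the job is handed in; nothing more can be done
None
```

The head was held in the green for about 7 s, let down onto the far rest at roughly 0.03 rad/s, the knob was released, and the job was handed in at about 26 s (no verdict was shown).

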